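Tip the brass spacers out of the purple parts case

TASK

On the electronics bench, swing the clear lid of the purple parts case all the way back, past its detent, so that it stays open by itself; only then tip the case right over by the steel bar at its side so that both brass spacers fall into the blue tray. Leave the case tipped over with its lid back, and leave the orange case closed and level.

Things in the scene. Friction and masses are not known exactly. Their poses are not given: they have to be found in the camera images.
- purple_stand: Fixed grey stand with the purple tipping case. Origin on the table below the middle of the case's pivot axis (parallel to y, at x 0, z 100 mm); z up, +x from pouring lip to rear, away from the tray. Level case: x -25 (sloping lip) to 70, y -35 to 35, z 100 to 145 mm, walls 3. Base plate x -45 to 85, y -55 to 55, 12 thick; uprights at x 0, y -42 and 42, up to z 108.
- purple_lid (a joint): Angle of the see-through lid on the case, rad: 0 closed, 2.3 back at its stop. 95 x 70 x 3 mm. Hinge axis parallel to the stand's y at x 70, z 145.5 mm (case level); the front edge swings up and back to +x. Weak over-centre spring: let go below 1.65 it swings shut, beyond it snaps to 2.3 and stays, even when the case is tipped. Takes about 1 N at the bar.
- purple_lid_bar (a point): Middle of the black bar ahead of the lid's front edge: round, 8 mm thick, 56 mm free between two thin wires, parallel to the stand's y, 125 mm from the hinge along the lid and 25 mm above it (closed: x -55, y 0, z 170.5 mm in the stand's frame). Pinch it from above, fingers closing along the stand's x; it turns between the pads as it is led round. 30 mm to the lid's edge.
- purple_case (a joint): Tilt of the purple case on its stand, rad: 0 level, 1.85 right over at its stop. It turns about the pivot axis, the rear rising and coming over towards the stand's -x, where the tray is. About 0.45 kg with lid and spacers; 3 to 4 N at the side bar lift it; past about 1.2 rad, lid back, its own weight carries it to the stop and keeps it there.
- purple_tip_bar (a point): Grip point on the steel side bar of the purple case: round, 10 mm thick, parallel to the stand's y, standing out from y 35 to 125 mm. Point at y 95, 60 mm behind (+x) and 30 mm above the pivot axis when level (z 130). Pinch it from above, fingers closing along the stand's x; it turns between the pads. Keep the gripper clear of the opened lid (y -35 to 35).
- tray: Fixed blue open tray, 150 (x) x 180 (y) x 32 mm high, walls 4 mm, in front of the purple case's pouring lip. Origin: centre of the underside, x and y along its sides, z up.
- spacer_a: Brass round spacer, 11 mm in diameter, 28 mm long, 22 g, lying in the purple case. Origin at the middle of its underside as first laid, x along its length.
- spacer_b: Second brass spacer, the same as the first.
- orange_lid (a joint): Lid angle of the orange case, a twin of the purple one on its own stand: 0 closed. To be left closed.
- orange_case (a joint): Tilt of the orange case: 0 level. To be left level.

How it is judged:
By the outcome, as a careful person would: the job done as asked, in the order asked, and still so for the second after the job is handed in, with the robot touching nothing.
It also fails if it takes over 58 s, if anything falls off the work surface, if the arm or the gripper's body presses on something with over 40 N, if the wrist force passes 120 N, or if a joint passes its speed limit or range.

ROBOT

A 6-joint arm with a two-finger parallel gripper is mounted at the origin on the work surface. World frame = base frame: x ahead of the robot, y to its left, z up, the work surface at z = 0. Lengths are in mm, angles in rad, forces in N, time in s.
With the tool pointing down it reaches from about 350 to 975 mm from the base axis. Payload 7.1 kg.
Tool frame: the origin (TCP) lies between the finger pads; the fingertips stand 14 mm ahead of it and the grasp point (between the pads) lies 5 mm behind it; z points along the fingers, y is the line along which they close (so a half turn about z gives the same grasp; the last joint's range is limited). The gripper opens to 88 mm and grips with 3 to 60 N. Pads are 20 mm wide; open, the fingers measure 115 mm over their backs; the gripper's body (75 mm by 178 mm) begins 61 mm behind the grasp point.
Start: joints at [1.135, 0.423, 1.63, -0, 1.089, -0.019], TCP at [252.99, 571.49, 236.675] pointing down, gripper open.
Joint ranges: [-3, 3], [-0.9, 2.11], [0.09, 2.58], [-1.31, 4.45], [0.11, 2.69], [-2.54, 2.54]. Speed limits (rad/s): [2.39, 2.39, 3.01, 3.14, 3.14, 3.14].

INTERFACE

Orientations are given as a rotation vector (axis times angle).
In Python, from workcell import ctrl gives the robot as it stands. The module is installed in compiled form; this text tells all that it offers.
- The arm moves only by the tool servo_tool, never from a script. Its argument "plan" is a list of rows, each a list of 3 entries, a list of its own where there are three numbers: the closure, from 0 (fully open) to 1 (shut), then the shift along the world's x, y, z in mm, then the turn about the world's z in degrees. In form: [[hand, [x, y, z], yaw], ...]. A call has 1 to 10 rows; each row is the pose to reach, as a shift and turn from the pose commanded when the call began; what a row does not reach only later rows make up. A row lasts 1/12 s, in which the tool goes at most 41.7 mm and 7.16 degrees, less where a joint would pass 70% of its speed; a pose out of reach is approached as far as the arm can. A call with a gripper value outside its range is refused whole. The fingers move at their own pace and stop on an object; the grip force is fixed at half the most. Time passes only in rows, so rows that repeat a pose let the fingers close. It gives the time, the measured TCP pose, the force, the opening and the grip force at its end, in the units of the state.
- ctrl.get_obs(): the state, without advancing time (a new reading comes with each control period).
- ctrl.get_image(name): name is "scene" or "top" or "wrist"; returns the picture (420x560x3 uint8, blue, green, red); there is no depth.
- ctrl.camera_info(name): a dict with "fovy" (degrees; the focal length in pixels is half the picture's height over the tangent of half this angle, whatever the lens; pixels are square), "cx", "cy" (the principal point, pixels), "k1" (the pictures are not rectified: a ray, as slopes to the right and down, at radius r is drawn at 1 + k1 r^2 times it, then the intrinsics apply), "rvec" (rotation vector, rad) and "tvec" (3), from world to camera coordinates, as OpenCV has them; the wrist camera has in their place "T_tool_cam" (4x4, takes a point from camera to tool coordinates, whose origin is the TCP and whose axes are the flange's). Camera axes: x right, y down, z forward; pixel columns grow to the right and rows downward; lengths in mm; the calibration is good to about 2 mm. A picture is of the moment at which its call begins: read the wrist's pose just before it. camera_info takes no time and is no camera call.
- ctrl.close_job(): hands the job in; it is judged then, once.
The state is a dict: "t": time; "qpos": joint angles; "qvel": joint speeds; "joint_torque": joint torques, N m; "ee_pos": TCP position; "orientation": TCP orientation; "ft_force": force on the tool from outside, world axes, zero at the start; "moment": the same for the moment, N m; "width": finger opening in mm; "grasp_force": force on a finger pad.
Only numpy, scipy, OpenCV 4.12 (cv2) and the standard library are available. Lean on these libraries where they do the work, as an engineer would, in place of code of your own. Each camera call takes 0.05 s, during which the arm holds its last target. There are 200 camera calls.

## Working session

There is one attempt and no reset: what is moved stays moved. The work goes in short steps, Python scripts to look and compute and a tool call to move; the robot and the scene stay as the last step left them, time stands still between calls to the robot, and variables do not carry over. Pictures are saved under pics/ and viewed, at most 10 in all, crops included, and the job is handed in when it is done.

Besides the shell and the picture viewer there is one more tool, called by a JSON object that holds its "fn" and its "kwargs", one argument or row to a line. servo_tool: Moves the arm, as the interface text tells. Its arguments: {"type":"object","properties":{"plan":{"type":"array"}},"required":["plan"]}

```bash
mkdir -p pics; cat > h.py <<'E'
import numpy as np,cv2,json
from workcell import ctrl
def cam(n):
    i=ctrl.camera_info(n); f=210/np.tan(np.radians(i["fovy"])/2)
    if n=="wrist":
        o=ctrl.get_obs(); T=np.eye(4); T[:3,:3]=cv2.Rodrigues(np.array(o["orientation"],float))[0]; T[:3,3]=o["ee_pos"]
        W=np.linalg.inv(T@np.array(i["T_tool_cam"])); R,t=W[:3,:3],W[:3,3]
    else: R=cv2.Rodrigues(np.array(i["rvec"],float))[0]; t=np.array(i["tvec"],float)
    return dict(f=f,cx=i["cx"],cy=i["cy"],k1=i["k1"],R=R,t=t)
def proj(c,P):
    p=np.atleast_2d(P)@c["R"].T+c["t"]; s=p[:,:2]/p[:,2:]; s=s*(1+c["k1"]*(s**2).sum(1,keepdims=True))
    return s*c["f"]+[c["cx"],c["cy"]]
def ray(c,uv):
    d=(np.array(uv,float)-[c["cx"],c["cy"]])/c["f"]; s=d.copy()
    for _ in range(30): s=d/(1+c["k1"]*(s@s))
    v=c["R"].T@np.array([s[0],s[1],1]); return -c["R"].T@c["t"],v/np.linalg.norm(v)
def atz(c,uv,z):
    o,v=ray(c,uv); return o+v*(z-o[2])/v[2]
def tri(rs):
    A=sum(np.eye(3)-np.outer(v,v) for o,v in rs); b=sum((np.eye(3)-np.outer(v,v))@o for o,v in rs)
    x=np.linalg.solve(A,b); return x,[np.linalg.norm(np.cross(x-o,v)) for o,v in rs]
E
python3 - <<'E'
from h import *
print(ctrl.get_obs())
for n in("scene","top"):
    c=cam(n); print(n,c["f"],c["cx"],c["cy"],c["k1"],-c["R"].T@c["t"],c["R"][2]); cv2.imwrite(f"pics/{n}0.png",cv2.resize(ctrl.get_image(n),(800,600),interpolation=cv2.INTER_CUBIC))
E
```

```text
{'t': 0.0, 'qpos': array([ 1.13500611e+00,  4.23847414e-01,  1.63068665e+00, -5.58105545e-06,
        1.08862820e+00, -1.89756864e-02]), 'qvel': array([-6.25966851e-04, -1.06023086e-03,  6.27878424e-05, -6.25237787e-05,
       -9.01316805e-04,  1.32408700e-03]), 'joint_torque': array([-5.18126963e-04, -5.44626045e+01, -2.73659492e+01,  6.43709418e-02,
        2.27423193e-02, -1.05773036e-04]), 'ee_pos': array([252.76494769, 571.01135978, 235.89890876]), 'orientation': array([-6.49925083e-01, -3.07327239e+00,  2.40356314e-03]), 'ft_force': array([-0.35085131,  0.16537363, -0.40267553]), 'moment': array([ 0.01144354,  0.0006906 , -0.03601056]), 'grasp_force': 0.0, 'width': 87.92011379018037}
scene 535.7861459898128 280.2958106509458 203.39310082760105 0.044675342710779525 [1262.15874954  139.5430654  1197.87478289] [-0.58950363 -0.09182518 -0.8025295 ]
top 424.36258737323226 269.1840083341993 209.1883928014465 -0.08552719440202457 [ 282.94371417   26.5968414  1145.00821261] [ 0.20120025  0.01295404 -0.97946447]
```

View pics/scene0.png

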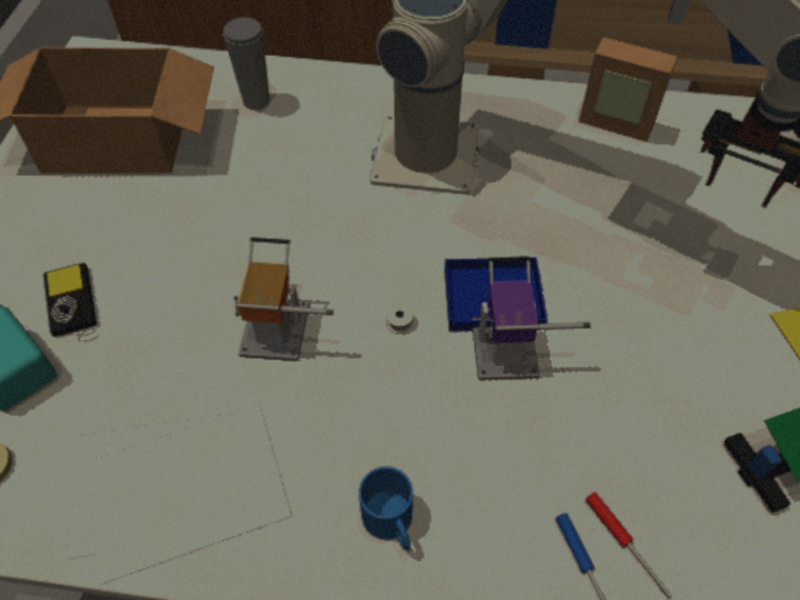

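View pics/top0.png

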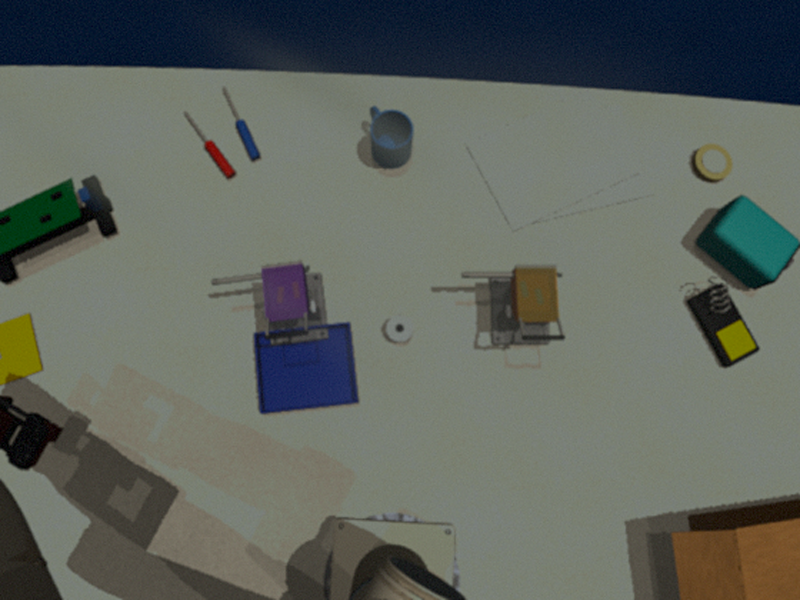

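The scene view shows the purple case at about (512,310) and its side bar's end at (588,325). The top view shows the case at (285,293), the lid bar near (300,337), the side bar from (212,281) to the case, and the tray centred near (305,367). I'll enlarge both.

```bash
python3 - <<'E'
from h import *
a=cv2.imread("pics/scene0.png")
out=[]
for n,(x,y) in(("scene",(310,170)),("top",(140,175))):
    im=ctrl.get_image(n); np.save(n+".npy",im); k=im[y:y+110,x:x+115]
    k=cv2.resize(k,None,fx=5.2,fy=5.2,interpolation=cv2.INTER_CUBIC)
    k=cv2.convertScaleAbs(k,alpha=1.7); 
    for j in range(0,110,10):
        cv2.putText(k,str(y+j),(0,int(j*5.2)+4),0,.35,(0,255,255),1); cv2.putText(k,str(x+j),(int(j*5.2),10),0,.35,(0,255,255),1)
        cv2.line(k,(25,int(j*5.2)),(32,int(j*5.2)),(0,255,255),1); cv2.line(k,(int(j*5.2),12),(int(j*5.2),18),(0,255,255),1)
    cv2.imwrite(f"pics/{n}1.png",k)
E
```

```text
(no output)
```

View pics/scene1.png

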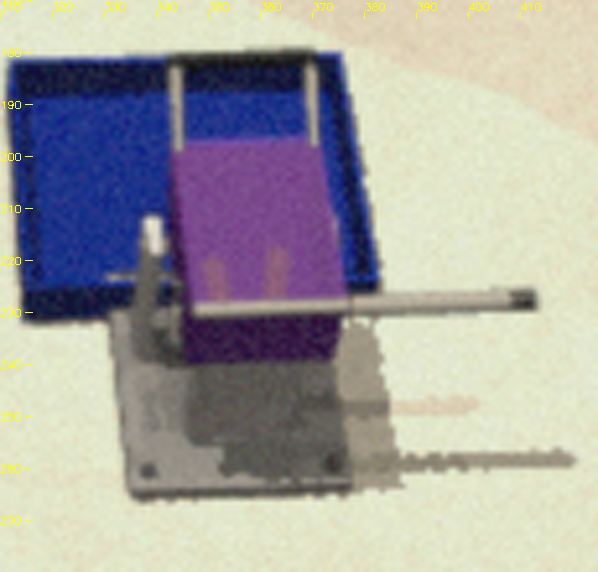

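View pics/top1.png

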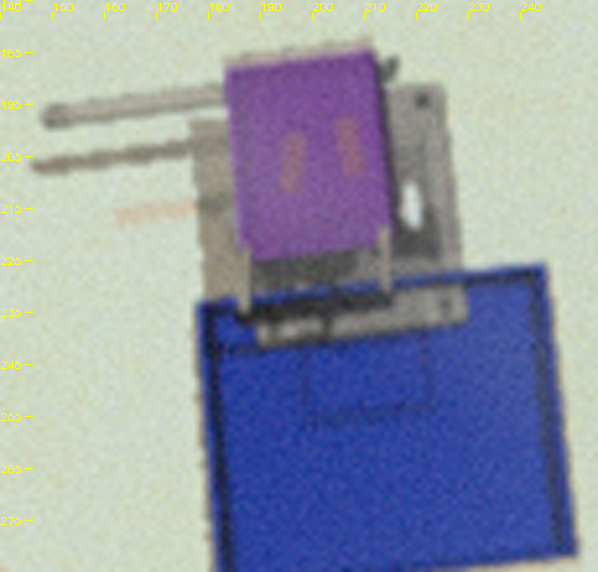

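The scene crop shows the lid bar's middle at crop (244,59), which is image (356.9,181.3), and the side bar's tip at (413.3,227.3). The top crop shows the lid bar's middle at (201.2,234.0) and the side bar's tip at (148.1,197.5).

```bash
python3 - <<'E'
from h import *
from scipy.optimize import least_squares
S,T=cam("scene"),cam("top")
cs=lambda u,v:(310+u/5.2-.4,170+v/5.2-.4); ct=lambda u,v:(140+u/5.2-.4,175+v/5.2-.4)
for nm,a,b in(("lidbar",(244,59),(318,307)),("tipend",(537,298),(42,117)),("tipbar@case",(348,302),(228,95)),("lid FL/FR corner scene-left",(175,146),(388,243)),("lid scene-right",(325,140),(245,262))):
    print(nm,*[np.round(x,1) for x in tri([ray(S,cs(*a)),ray(T,ct(*b))])])
pts=[("s",(244,59),(-55,0,170.5)),("t",(318,307),(-55,0,170.5)),("s",(537,298),(60,125,130)),("t",(42,117),(60,125,130)),
("s",(175,146),(-25,-35,147)),("s",(325,140),(-25,35,147)),("t",(388,243),(-25,-35,147)),("t",(245,262),(-25,35,147)),("s",(135,490),(85,-55,8)),("s",(352,488),(85,55,8)),("t",(444,84),(85,-55,12))]
def res(p,full=False):
    c,s=np.cos(p[2]),np.sin(p[2]); r=[]
    for k,uv,P in pts:
        w=[p[0]+c*P[0]-s*P[1],p[1]+s*P[0]+c*P[1],P[2]]
        r.append(proj(S if k=="s" else T,w)[0]-(cs if k=="s" else ct)(*uv))
    return np.array(r) if full else np.ravel(r)
q=least_squares(res,[600,150,0],loss="soft_l1"); p=q.x; print(p,np.degrees(p[2])); print(np.round(res(p,True),1).tolist())
c,s=np.cos(p[2]),np.sin(p[2])
for P in[(-55,0,170.5),(60,95,130),(70,0,145.5),(0,0,100)]: print(P,[p[0]+c*P[0]-s*P[1],p[1]+s*P[0]+c*P[1],P[2]])
for uv in[(200,302),(545,265),(577,553),(215,580)]: print("tray",atz(T,ct(*uv),32))
o=ctrl.get_obs(); R=cv2.Rodrigues(o["orientation"])[0]; print("tool y",R[:,1],"ang",np.degrees(np.arctan2(R[1,1],R[0,1])),o["qpos"][5])
E
```

```text
lidbar [415.8 195.8 174.6] [1.4 1.4]
tipend [504.3 340.9 134.8] [0.3 0.3]
tipbar@case [519.6 254.3 134.9] [1.5 1.5]
lid FL/FR corner scene-left [451.  169.6 147.7] [0.3 0.3]
lid scene-right [438.1 237.  148.3] [2.7 2.7]
[468.07342818 207.50423369  37.88524846] 2170.664842654927
[[-0.1, 0.6], [-1.1, 1.0], [-0.2, 1.0], [0.2, 0.6], [-0.6, -0.2], [-1.0, 0.1], [0.3, 0.5], [-1.2, 0.6], [-1.0, 1.4], [0.4, 0.3], [-1.1, -0.4]]
(-55, 0, 170.5) [np.float64(414.02346854659197), np.float64(197.32573360189548), 170.5]
(60, 95, 130) [np.float64(509.4559748851833), np.float64(311.9670731524028), 130]
(70, 0, 145.5) [np.float64(536.8642858849976), np.float64(220.45868835550317), 145.5]
(0, 0, 100) [np.float64(468.07342817549045), np.float64(207.50423369348286), 100]
tray [434.54477475 279.7818691   32.        ]
tray [463.58534782 104.61105681  32.        ]
tray [319.13107006  79.02269459  32.        ]
tray [295.08466258 258.97332539  32.        ]
tool y [ 0.40484353  0.91438548 -0.00095326] ang 66.11866613762493 -0.018997593591594256
```

{"fn": "servo_tool", "kwargs": {
  "plan": [
    [0.3,[10,-30,20],-5],
    [0.6,[30,-70,40],-12],
    [0.6,[45,-110,45],-19],
    [0.6,[62,-150,45],-26],
    [0.6,[80,-190,45],-33],
    [0.6,[98,-230,45],-40],
    [0.6,[116,-270,45],-47],
    [0.6,[134,-310,45],-54],
    [0.6,[150,-345,45],-55.5],
    [0.6,[161,-374,45],-55.5]
  ]
}}

```text
t: 1.03
ee_pos: [412.6, 200.3, 281.9]
orientation: [2.008, 2.416, 0.001]
ft_force: [1.0, -0.2, 0.5]
width: 35.5
grasp_force: 0.0
```

```bash
python3 - <<'E'
from h import *
c=cam("wrist"); im=ctrl.get_image("wrist"); o=ctrl.get_obs(); print(o["t"],o["ee_pos"],o["orientation"],o["width"],np.abs(o["qvel"]).max(),-c["R"].T@c["t"])
R=cv2.Rodrigues(o["orientation"])[0]; print(np.degrees(np.arctan2(R[1,1],R[0,1])))
a=np.radians(10.66);ca,sa=np.cos(a),np.sin(a)
f=lambda P:[468.07+ca*P[0]-sa*P[1],207.5+sa*P[0]+ca*P[1],P[2]]
im=cv2.convertScaleAbs(cv2.resize(im,(800,600),interpolation=cv2.INTER_CUBIC),alpha=1.6)
for P in[(-55,-28,170.5),(-55,0,170.5),(-55,28,170.5),(-25,-35,147),(-25,35,147),(70,-35,147),(70,35,147),(60,125,130),(60,95,130)]:
    p=proj(c,f(P))[0]*800/560; print(P,p.round()); 
    if abs(p).max()<1e4: cv2.drawMarker(im,tuple(int(v) for v in p),(0,255,255),0,14,1)
cv2.imwrite("pics/w1.png",im)
E
```

```text
1.0833 [414.54777418 194.69655308 281.72842611] [ 2.00872473  2.41183766 -0.00245095] 35.23319783025668 0.17837631530617984 [398.88662338 281.88482265 429.85349812]
10.420884510825292
(-55, -28, 170.5) [405. 350.]
(-55, 0, 170.5) [405. 306.]
(-55, 28, 170.5) [404. 259.]
(-25, -35, 147) [450. 345.]
(-25, 35, 147) [453. 240.]
(70, -35, 147) [593. 344.]
(70, 35, 147) [607. 239.]
(60, 125, 130) [596.  85.]
(60, 95, 130) [591. 138.]
```

View pics/w1.png

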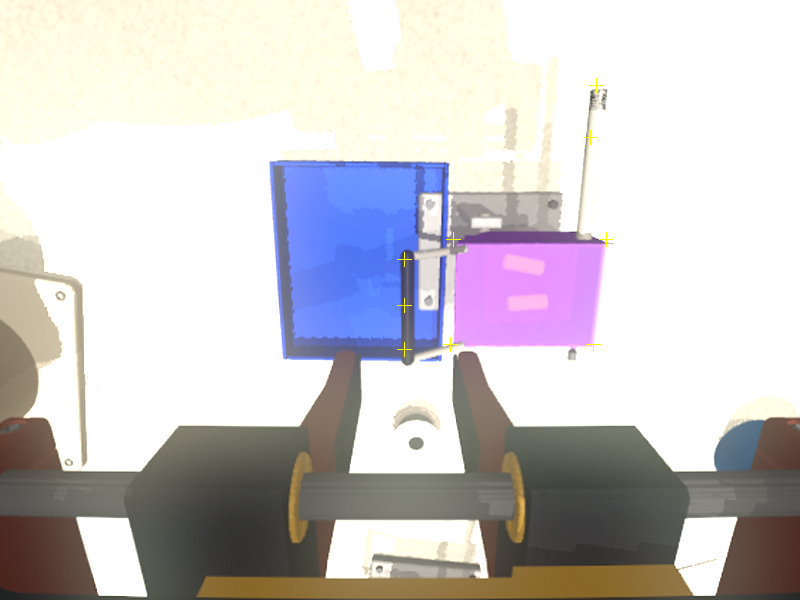

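The wrist view agrees with the fit. The lid bar is at x≈407 px against 405 predicted, so 1 mm off, and it lies midway between the fingers. I'll descend and grip.

{"fn": "servo_tool", "kwargs": {
  "plan": [
    [0.6,[1,0,-30],0],
    [0.6,[1,0,-60],0],
    [0.6,[1,0,-85],0],
    [0.6,[1,0,-105],0],
    [0.6,[1,0,-114],0],
    [0.6,[1,0,-114],0],
    [1,[1,0,-114],0],
    [1,[1,0,-114],0],
    [1,[1,0,-114],0],
    [1,[1,0,-114],0]
  ]
}}

```text
t: 1.92
ee_pos: [413.8, 202.5, 168.8]
orientation: [2.005, 2.417, 0.003]
ft_force: [-0.8, -0.3, 0.1]
width: 11.8
grasp_force: 0.0
```

```bash
python3 - <<'E'
import numpy as np
a=np.radians(10.66)
for th in np.linspace(0,2.25,19)[1:]:
    c,s=np.cos(th),np.sin(th); dx=-125*c+25*s+125; dz=125*s+25*c-25
    print(round(th,2),[round(dx*np.cos(a)),round(dx*np.sin(a)),round(dz)])
E
```

```text
0.12 [4, 1, 15]
0.25 [10, 2, 30]
0.38 [18, 3, 44]
0.5 [27, 5, 57]
0.62 [38, 7, 68]
0.75 [50, 9, 78]
0.88 [63, 12, 87]
1.0 [77, 15, 94]
1.12 [92, 17, 99]
1.25 [107, 20, 102]
1.38 [123, 23, 102]
1.5 [139, 26, 101]
1.62 [154, 29, 98]
1.75 [169, 32, 94]
1.88 [183, 34, 87]
2.0 [196, 37, 78]
2.12 [208, 39, 68]
2.25 [219, 41, 57]
```

{"fn": "servo_tool", "kwargs": {
  "plan": [
    [1,[0,0,0],0],
    [1,[0,0,0],0],
    [1,[0,0,0],0],
    [1,[0,0,0],0]
  ]
}}

```text
t: 2.25
ee_pos: [412.8, 202.2, 168.3]
orientation: [-2.006, -2.417, -0.0]
ft_force: [-3.7, -0.0, 6.4]
width: 7.0
grasp_force: 30.0
```

{"fn": "servo_tool", "kwargs": {
  "plan": [
    [1,[4,1,15],0],
    [1,[10,2,30],0],
    [1,[18,3,44],0],
    [1,[27,5,57],0],
    [1,[38,7,68],0],
    [1,[50,9,78],0],
    [1,[63,12,87],0],
    [1,[77,15,94],0],
    [1,[92,17,99],0],
    [1,[92,17,99],0]
  ]
}}

```text
t: 3.08
ee_pos: [507.7, 220.0, 268.8]
orientation: [2.006, 2.416, 0.006]
ft_force: [-3.8, 0.2, 14.8]
width: 7.3
grasp_force: 30.0
```

{"fn": "servo_tool", "kwargs": {
  "plan": [
    [1,[15,3,3],0],
    [1,[31,6,3],0],
    [1,[47,9,2],0],
    [1,[62,12,-1],0],
    [1,[77,15,-5],0],
    [1,[91,17,-12],0],
    [1,[104,20,-21],0],
    [1,[116,22,-31],0],
    [1,[124,23,-38],0],
    [1,[124,23,-38],0]
  ]
}}

```text
t: 3.92
ee_pos: [629.7, 242.6, 227.0]
orientation: [-2.006, -2.417, -0.0]
ft_force: [0.2, 3.1, -1.0]
width: 7.3
grasp_force: 30.0
```

```bash
python3 - <<'E'
from h import *
out=[]
for n,(x,y) in(("scene",(300,140)),("top",(130,120))):
    k=cv2.resize(ctrl.get_image(n)[y:y+150,x:x+130],None,fx=3,fy=3,interpolation=cv2.INTER_CUBIC); out.append(cv2.convertScaleAbs(k,alpha=1.7))
cv2.imwrite("pics/a2.png",np.hstack(out)); o=ctrl.get_obs(); print(o["ee_pos"],o["ft_force"],o["width"])
E
```

```text
[628.61363658 242.3774847  228.1778572 ] [-1.08954535  3.02282094 -1.42354242] 6.96831248651795
```

View pics/a2.png

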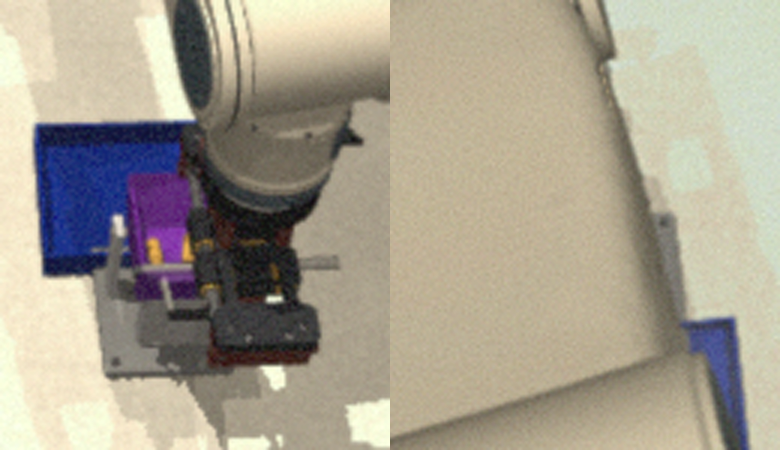

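The scene view shows the lid swung back and still held: its bar is between the fingers at about (195,310), and the spacers sit uncovered in the case at (155,250) and (188,245). I'll let go with a small opening and rise.

{"fn": "servo_tool", "kwargs": {
  "plan": [
    [0.7,[0,0,0],0],
    [0.7,[0,0,0],0],
    [0.7,[0,0,0],0],
    [0.7,[0,0,0],0],
    [0.7,[0,0,5],0],
    [0.7,[0,0,15],0],
    [0.7,[0,0,35],0],
    [0.7,[0,0,60],0],
    [0.7,[0,0,90],0],
    [0.7,[0,0,90],0]
  ]
}}

```text
t: 4.85
ee_pos: [631.8, 243.0, 326.5]
orientation: [2.003, 2.413, 0.015]
ft_force: [0.6, 0.6, 0.9]
width: 26.1
grasp_force: 0.0
```

{"fn": "servo_tool", "kwargs": {
  "plan": [
    [0.7,[-15,20,0],0],
    [0.65,[-40,45,0],0],
    [0.6,[-70,65,0],0],
    [0.6,[-100,75,-15],0],
    [0.6,[-115,79,-30],0],
    [0.6,[-122,79,-45],0],
    [0.6,[-122,79,-45],0],
    [0.6,[-122,79,-45],0],
    [0.6,[-122,79,-45],0]
  ]
}}

```text
t: 5.6
ee_pos: [508.3, 321.3, 275.0]
orientation: [2.006, 2.417, 0.003]
ft_force: [0.3, 0.4, -0.2]
width: 35.3
grasp_force: 0.0
```

```bash
python3 - <<'E'
from h import *
for _ in range(3):
    c=cam("wrist"); im=ctrl.get_image("wrist"); o=ctrl.get_obs(); print(o["t"],o["ee_pos"],o["qpos"])
a=np.radians(10.66);ca,sa=np.cos(a),np.sin(a)
f=lambda P:[468.07+ca*P[0]-sa*P[1],207.5+sa*P[0]+ca*P[1],P[2]]
im=cv2.convertScaleAbs(cv2.resize(im,(800,600),interpolation=cv2.INTER_CUBIC),alpha=1.3)
for P in[(60,125,130),(60,100,130),(60,60,130),(70,35,145),(172,29,222),(172,-29,222),(85,55,12)]:
    p=proj(c,f(P))[0]*800/560; print(P,p.round()); cv2.drawMarker(im,tuple(int(v) for v in p),(0,0,255),0,14,1)
cv2.imwrite("pics/w2.png",im)
E
```

```text
5.65 [508.52980932 321.27681702 275.09286618] [ 5.43728095e-01  3.46737169e-01  1.65079777e+00 -1.24784314e-04
  1.14167929e+00  3.59111928e-01]
5.7 [508.52004528 321.21906425 274.98035759] [ 5.43628096e-01  3.46816862e-01  1.65095559e+00 -6.61584373e-05
  1.14149991e+00  3.59131036e-01]
5.75 [508.33827955 321.13020943 274.75227723] [ 5.43662402e-01  3.46919029e-01  1.65136240e+00 -7.60242854e-05
  1.14138686e+00  3.59210631e-01]
(60, 125, 130) [402. 254.]
(60, 100, 130) [402. 291.]
(60, 60, 130) [402. 348.]
(70, 35, 145) [417. 391.]
(172, 29, 222) [617. 472.]
(172, -29, 222) [602. 558.]
(85, 55, 12) [430. 302.]
```

View pics/w2.png

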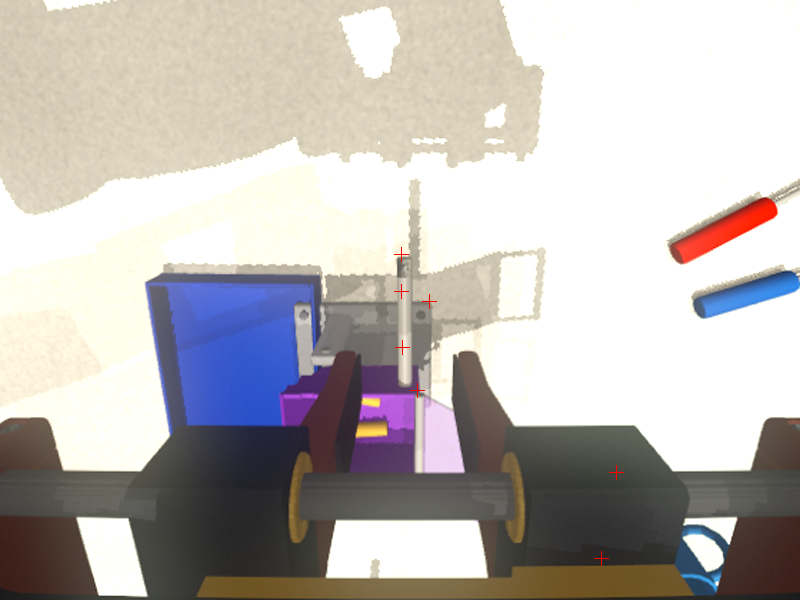

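The wrist view shows the side bar at x≈405 px, running between the fingers' planes. The lid is back, with the spacers uncovered at (372,402) and (372,428). I'll descend on the bar.

{"fn": "servo_tool", "kwargs": {
  "plan": [
    [0.6,[1,0,-30],0],
    [0.6,[1,0,-65],0],
    [0.6,[1,0,-100],0],
    [0.6,[1,0,-128],0],
    [0.6,[1,0,-144],0],
    [0.6,[1,0,-148],0],
    [0.6,[1,0,-148],0],
    [1,[1,0,-148],0],
    [1,[1,0,-148],0],
    [1,[1,0,-148],0]
  ]
}}

```text
t: 6.58
ee_pos: [509.2, 321.6, 127.4]
orientation: [2.006, 2.417, 0.004]
ft_force: [0.4, 1.0, 1.1]
width: 18.8
grasp_force: 0.0
```

{"fn": "servo_tool", "kwargs": {
  "plan": [
    [1,[0,0,0],0],
    [1,[0,0,0],0],
    [1,[0,0,0],0],
    [1,[0,0,0],0],
    [1,[0,0,0],0]
  ]
}}

```text
t: 7.0
ee_pos: [507.4, 321.2, 126.8]
orientation: [-2.006, -2.417, 0.001]
ft_force: [-4.3, -0.5, 7.2]
width: 9.1
grasp_force: 30.0
```

```bash
python3 - <<'E'
import numpy as np
a=np.radians(10.66)
for th in np.linspace(0,1.85,20)[1:]:
    c,s=np.cos(th),np.sin(th); dx=60*c-30*s-60; dz=60*s+30*c-30
    print(round(th,2),[round(dx*np.cos(a)),round(dx*np.sin(a)),round(dz)])
E
```

```text
0.1 [-3, -1, 6]
0.19 [-7, -1, 11]
0.29 [-11, -2, 16]
0.39 [-16, -3, 21]
0.49 [-21, -4, 25]
0.58 [-26, -5, 28]
0.68 [-32, -6, 31]
0.78 [-38, -7, 34]
0.88 [-44, -8, 35]
0.97 [-50, -9, 36]
1.07 [-57, -11, 37]
1.17 [-63, -12, 37]
1.27 [-69, -13, 36]
1.36 [-76, -14, 35]
1.46 [-82, -15, 33]
1.56 [-88, -17, 30]
1.66 [-93, -18, 27]
1.75 [-99, -19, 24]
1.85 [-104, -19, 19]
```

{"fn": "servo_tool", "kwargs": {
  "plan": [
    [1,[-3,-1,6],0],
    [1,[-7,-1,11],0],
    [1,[-11,-2,16],0],
    [1,[-16,-3,21],0],
    [1,[-21,-4,25],0],
    [1,[-26,-5,28],0],
    [1,[-32,-6,31],0],
    [1,[-38,-7,34],0],
    [1,[-44,-8,35],0],
    [1,[-44,-8,35],0]
  ]
}}

```text
t: 7.83
ee_pos: [466.4, 313.7, 164.1]
orientation: [2.003, 2.415, 0.01]
ft_force: [4.9, -3.0, 11.0]
width: 8.9
grasp_force: 30.0
```

{"fn": "servo_tool", "kwargs": {
  "plan": [
    [1,[-6,-1,1],0],
    [1,[-13,-3,2],0],
    [1,[-19,-4,2],0],
    [1,[-25,-5,1],0],
    [1,[-32,-6,0],0],
    [1,[-38,-7,-2],0],
    [1,[-44,-9,-5],0],
    [1,[-49,-10,-8],0],
    [1,[-55,-11,-11],0],
    [1,[-59,-11,-15],0]
  ]
}}

```text
t: 8.67
ee_pos: [404.6, 302.2, 146.7]
orientation: [2.006, 2.418, 0.001]
ft_force: [-2.5, 0.4, 6.8]
width: 9.3
grasp_force: 30.0
```

{"fn": "servo_tool", "kwargs": {
  "plan": [
    [1,[0,0,0],0],
    [1,[0,0,0],0],
    [0.75,[0,0,0],0],
    [0.7,[0,0,0],0],
    [0.6,[0,0,0],0],
    [0.6,[0,0,0],0],
    [0.6,[0,0,0],0],
    [0.6,[0,0,0],0]
  ]
}}

```text
t: 9.33
ee_pos: [405.2, 302.0, 145.6]
orientation: [2.007, 2.417, -0.0]
ft_force: [-0.4, -0.6, 0.1]
width: 35.1
grasp_force: 0.0
```

Now rise, step aside and back out of view.

{"fn": "servo_tool", "kwargs": {
  "plan": [
    [0.6,[0,0,20],0],
    [0.6,[0,0,50],0],
    [0.6,[0,0,90],0],
    [0.6,[0,30,120],0],
    [0.6,[0,60,130],0],
    [0.6,[-20,95,130],0],
    [0.6,[-40,130,130],0],
    [0.6,[-60,165,130],0],
    [0.6,[-80,200,130],0],
    [0.6,[-100,230,130],0]
  ]
}}

```text
t: 10.17
ee_pos: [303.9, 534.0, 275.7]
orientation: [-2.006, -2.418, -0.0]
ft_force: [1.0, 0.2, 0.0]
width: 35.2
grasp_force: 0.0
```

```bash
python3 - <<'E'
from h import *
out=[]
for n,(x,y) in(("scene",(290,130)),("top",(130,170))):
    k=cv2.resize(ctrl.get_image(n)[y:y+150,x:x+133],None,fx=3,fy=3,interpolation=cv2.INTER_CUBIC); out.append(cv2.convertScaleAbs(k,alpha=1.8))
cv2.imwrite("pics/a3.png",np.hstack(out)); o=ctrl.get_obs(); print(o["ee_pos"],o["ft_force"],o["width"])
cv2.imwrite("pics/a4.png",cv2.convertScaleAbs(np.hstack([ctrl.get_image("scene")[130:280,110:290],ctrl.get_image("scene")[130:280,290:470]]),alpha=1.5))
E
```

```text
[302.41272175 535.75937345 275.41303657] [-0.05089659 -0.70397489 -0.35006936] 35.07264293645495
```

View pics/a3.png

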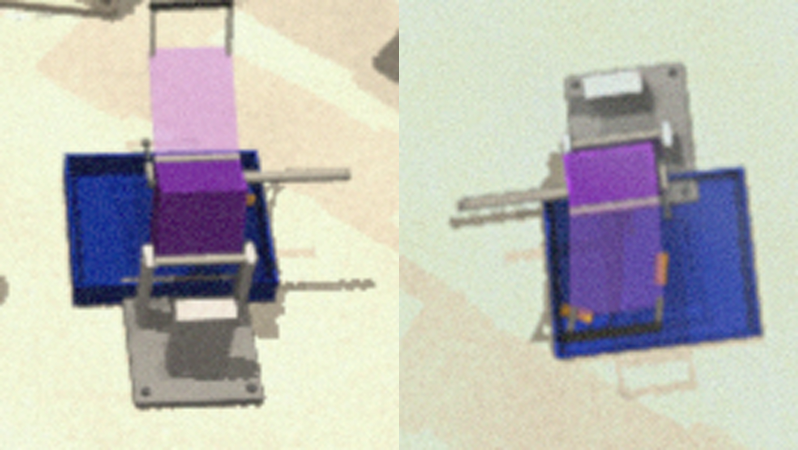

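The case is tipped over with its lid back. In the top half of the picture both spacers lie in the tray, at (662,268) and (576,315). The arm is clear and never went near the orange case, so I'm handing the job in.

```bash
python3 -c "
from workcell import ctrl
print(ctrl.close_job())"
```

```text
the job is handed in; nothing more can be done
None
```

I handed the job in after about 10 s of robot time: the purple lid was swung back past its detent first, then the case was tipped right over, and the last pictures show both brass spacers in the blue tray; the orange case was never touched.

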